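# Switch on the test bench in sequence

## Robot

A 6-joint arm with a two-finger parallel gripper is mounted at the origin on a cart in front of the work surface, level with it; the furniture and walls round the work are solid. World frame = base frame: x ahead of the robot, y to its left, z up, the work surface at z = 0. Lengths are in m, angles in rad, forces in N, time in s.
With the tool pointing down it reaches from about 0.3 to 0.875 m from the base axis. Payload 6.4 kg.
Tool frame: the origin (TCP) lies midway between the tips of the shut fingers; the grasp point (between the pads) lies 19 mm behind it; z points along the fingers, y is the line along which they close (so a half turn about z gives the same grasp; the last joint's range is limited). The gripper opens to 85 mm and grips with 20 to 120 N. Pads are 22 mm wide; open, the fingers measure 114 mm over their backs; the gripper's body (76 mm by 85 mm) begins 54 mm behind the grasp point. The pads swing forward as they close: fully open they stand 13 mm farther back than shut.
Start: joints at [-1.517, 0.181, 1.607, -0, 1.354, -0.206], TCP at [0.148, -0.556, 0.231] pointing down, gripper open.
Joint ranges: [-2.99, 2.99], [-0.89, 2.07], [0.3, 2.58], [-1.14, 4.28], [0, 2.63], [-3.12, 3.12]. Speed limits (rad/s): [2.57, 2.57, 3.01, 3.14, 3.14, 3.14].

## Interface

Orientations are given as a unit quaternion [w, x, y, z].
In Python, from bench import ctrl gives the robot as it stands. The module is installed in compiled form; this text tells all that it offers.
- The arm moves only by the tool move_arm, never from a script. Its argument "plan" is one flat list of numbers, 6 for each row, row after row: the shift along the world's x, y, z in units of 50 mm (1.0 is 50 mm), then the turn, a rotation vector about the world's x, y, z in rad. A call has 1 to 10 rows; each row is the pose to reach, as a shift and turn from the pose commanded when the call began; what a row does not reach only later rows make up. A row lasts 1/8 s, in which the tool goes at most 62.5 mm and 10.7 degrees, less where a joint would pass 70% of its speed; a pose out of reach is approached as far as the arm can. A call with a gripper value outside its range is refused whole. "grip" is the finger opening in mm, from 0 to 85.4, set as the call begins (left out, the last holds). The fingers move at their own pace and stop on an object; the grip force is fixed at half the most. Time passes only in rows, so rows that repeat a pose let the fingers close. It gives the time, the measured TCP pose, the force, the opening and the grip force at its end, in the units of the state.
- ctrl.get_obs(): the state, without advancing time (a new reading comes with each control period).
- ctrl.camera(name): name is "scene" or "top" or "wrist"; returns a dict with "pixels" (384x512x3 uint8, red, green, blue), "fx", "fy", "cx", "cy" (pixels), "origin" and "attitude" of the camera in the world. Camera axes: x right, y down, z forward; pixel columns grow to the right and rows downward; lengths in m; the calibration is good to about 2 mm. A picture is of the moment at which its call begins. There is no depth.
- ctrl.hand_in(): hands the job in; it is judged then, once.
The state is a dict: "time_s": time; "q": joint angles; "dq": joint speeds; "joint_efforts": joint torques, N m; "eef_pos": TCP position; "eef_rot": TCP orientation; "wrist_force": force on the tool from outside, world axes, zero at the start; "torque": the same for the moment, N m; "opening": opening from 0.0 (shut) to 1.0 (fully open); "grasp_force": force on a finger pad.
Only numpy, scipy, OpenCV 4.12 (cv2) and the standard library are available. Lean on these libraries where they do the work, as an engineer would, in place of code of your own. Each camera call takes 0.05 s, during which the arm holds its last target. There are 200 camera calls.

## Task

Power up the test bench at its switch rack: gently press the blue cap all the way in, then the yellow one, then the green one; each stays in when pressed and none may be pressed before its turn. Leave the red cap out, do not lift or pull any switch module out of the rack, leave the parts lying round it where they are, and finish clear of everything.

Things in the scene. Friction and masses are not known exactly. Their poses are not given: they have to be found in the camera images.
- rack: Aluminium switch rack screwed to the desk, a low open tray 66 x 252 x 22 mm (walls and floor 5 mm) with a 22 mm flange at each end; origin at the centre of its underside, on the desk. Its y axis runs along its row of four bays (61.75 mm apart, centres at y = -92.6, -30.9, 30.9 and 92.6 mm). Which colour stands in which bay varies.
- blue_module: Loose switch module with the blue push cap: grey housing 54 x 54 x 36 mm standing in a bay of the rack with about 1.5 mm play all round; 0.12 kg or so. Origin at the centre of its underside (5 mm above the desk), z up. It lifts out if pulled, so it must only be pressed.
- blue_top (a point): Centre of the flat top of the blue cap (round, 37 mm across, with a raised springy pad of 31 mm on top whose centre this is). It stands 20 mm above the housing, 61 mm above the desk while out, and 53 mm above the desk once the cap is in and let go.
- blue_cap (a joint): How far the blue cap is pushed in, straight down, in m: 0 out, 0.008 at its stop; in from 0.0065. It slides against 3 N of friction and stays where pushed. The pad on it gives up to 7 mm more at 2 N per mm: 6 N, with the pad's top 11 mm below its start, has it fully in; past 15 mm all is rigid. Over 25 N on a module is too rough.
- yellow_module: Loose switch module with the yellow push cap: grey housing 54 x 54 x 36 mm standing in a bay of the rack with about 1.5 mm play all round; 0.12 kg or so. Origin at the centre of its underside (5 mm above the desk), z up. It lifts out if pulled, so it must only be pressed.
- yellow_top (a point): Centre of the flat top of the yellow cap (round, 37 mm across, with a raised springy pad of 31 mm on top whose centre this is). It stands 20 mm above the housing, 61 mm above the desk while out, and 53 mm above the desk once the cap is in and let go.
- yellow_cap (a joint): How far the yellow cap is pushed in, straight down, in m: 0 out, 0.008 at its stop; in from 0.0065. It slides against 3 N of friction and stays where pushed. The pad on it gives up to 7 mm more at 2 N per mm: 6 N, with the pad's top 11 mm below its start, has it fully in; past 15 mm all is rigid. Over 25 N on a module is too rough.
- green_module: Loose switch module with the green push cap: grey housing 54 x 54 x 36 mm standing in a bay of the rack with about 1.5 mm play all round; 0.12 kg or so. Origin at the centre of its underside (5 mm above the desk), z up. It lifts out if pulled, so it must only be pressed.
- green_top (a point): Centre of the flat top of the green cap (round, 37 mm across, with a raised springy pad of 31 mm on top whose centre this is). It stands 20 mm above the housing, 61 mm above the desk while out, and 53 mm above the desk once the cap is in and let go.
- green_cap (a joint): How far the green cap is pushed in, straight down, in m: 0 out, 0.008 at its stop; in from 0.0065. It slides against 3 N of friction and stays where pushed. The pad on it gives up to 7 mm more at 2 N per mm: 6 N, with the pad's top 11 mm below its start, has it fully in; past 15 mm all is rigid. Over 25 N on a module is too rough.
- red_module: Loose switch module with the red push cap: grey housing 54 x 54 x 36 mm standing in a bay of the rack with about 1.5 mm play all round; 0.12 kg or so. Origin at the centre of its underside (5 mm above the desk), z up. It lifts out if pulled, so it must only be pressed.
- red_top (a point): Centre of the flat top of the red cap (round, 37 mm across, with a raised springy pad of 31 mm on top whose centre this is). It stands 20 mm above the housing, 61 mm above the desk while out, and 53 mm above the desk once the cap is in and let go.
- red_cap (a joint): How far the red cap is pushed in, straight down, in m: 0 out, 0.008 at its stop; in from 0.0065. It slides against 3 N of friction and stays where pushed. The pad on it gives up to 7 mm more at 2 N per mm: 6 N, with the pad's top 11 mm below its start, has it fully in; past 15 mm all is rigid. Over 25 N on a module is too rough. Must stay out.
- oil_filter: Bystander: blue oil filter, an upright can 76 mm across and 88 mm tall, loose; origin at the centre of its underside.
- brake_pad: Bystander: dark brake pad lying flat, 54 x 116 x 16 mm, long side along its y, loose; origin at the centre of its underside.
- spark_plug: Bystander: spark plug lying down, 21 x 76 x 18 mm, long side along its y, loose; origin at the centre of its underside.
- bearing: Bystander: ball bearing lying flat, 52 mm across and 15 mm high, loose; origin at the centre of its underside.
There are look-alikes about, which are no part of the job. Leave any orange or turquoise look-alike of the red_module alone.

How it is judged:
By the outcome, as a careful person would: the job done as asked, in the order asked, and still so for the second after the job is handed in, with the robot touching nothing.
It also fails if it takes over 40 s, if anything falls off the work surface, if the arm or the gripper's body presses on something with over 40 N, if the wrist force passes 120 N, or if a joint passes its speed limit or range.

## Working session

There is one attempt and no reset: what is moved stays moved. The work goes in short steps, Python scripts to look and compute and a tool call to move; the robot and the scene stay as the last step left them, time stands still between calls to the robot, and variables do not carry over. Pictures are saved under pics/ and viewed, at most 10 in all, crops included, and the job is handed in when it is done.

Besides the shell and the picture viewer there is one more tool, called as a command line: name --argument value ..., lists and objects as JSON in quotes. move_arm: Moves the arm, as the interface text tells. Its arguments: {"type":"object","properties":{"plan":{"type":"array"},"grip":{"type":"number"}},"required":["plan"]}

```bash
mkdir -p pics; cat > h.py <<'E'
from bench import ctrl
import numpy as np, cv2
from scipy.spatial.transform import Rotation as R
def att(c):
    a=np.array(c["attitude"],float)
    return a if a.shape==(3,3) else R.from_quat(a,scalar_first=True).as_matrix()
def ray(c,u,v,z):
    d=att(c)@np.array([(u-c["cx"])/c["fx"],(v-c["cy"])/c["fy"],1]); o=np.array(c["origin"])
    return o+d*(z-o[2])/d[2]
def save(c,n): cv2.imwrite("pics/"+n,c["pixels"][:,:,::-1])
E
python3 - <<'E'
from h import *
a=ctrl.camera("top");b=ctrl.camera("scene")
for c in(a,b):print(c["origin"],c["attitude"],c["fx"])
save(a,"top.png");save(b,"scene.png")
o=ctrl.get_obs();print(o["time_s"],o["eef_pos"],o["eef_rot"],o["wrist_force"])
E
```

```text
[ 0.31287198 -0.04807048  1.0635728 ] [ 0.05110671 -0.70397549  0.70645849 -0.05218258] 428.431119807348
[0.0537502  0.53238252 0.75867367] [ 0.11800697 -0.27372454  0.88281937 -0.36301404] 363.21395477629204
0.1 [ 0.14770866 -0.55519767  0.23048051] [-7.92122913e-04  9.91572013e-01  1.29554286e-01  5.72944675e-05] [-0.44839051  0.94785526  0.70413395]
```

View pics/top.png

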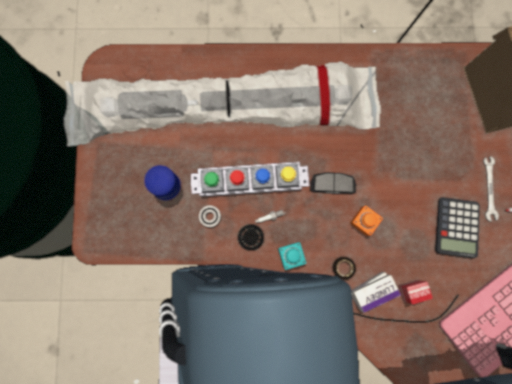

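View pics/scene.png

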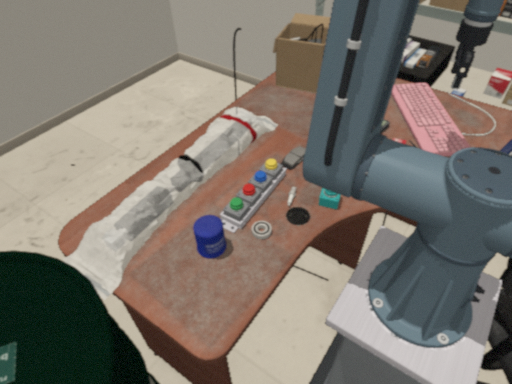

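The top view shows the rack along row ~177: green (212,179), red (237,177), blue (263,176) and yellow (289,174). The orange (368,221) and turquoise (292,256) look-alikes lie loose outside the rack. The oil filter is at (162,182), and the brake pad at (333,183) is close to the yellow end.

```bash
cat >> h.py <<'E'
HUE={"green":(40,85),"red":None,"blue":(100,130),"yellow":(20,35)}
def caps(c,boxes,smin=110,vmin=70):
    hsv=cv2.cvtColor(c["pixels"],cv2.COLOR_RGB2HSV); out={}
    for k,(u0,v0,u1,v1) in boxes.items():
        h,s,v=[hsv[v0:v1,u0:u1,i].astype(int) for i in range(3)]
        m=((h<8)|(h>172)) if k=="red" else (h>=HUE[k][0])&(h<=HUE[k][1])
        m=(m&(s>smin)&(v>vmin)).astype(np.uint8)
        n,l,st,ce=cv2.connectedComponentsWithStats(m)
        if n<2: continue
        i=1+st[1:,4].argmax(); out[k]=(ce[i]+[u0,v0],st[i,2:5])
    return out
E
python3 - <<'E'
from h import *
B={"top":{k:(u-14,v-14,u+14,v+14) for k,u,v in(("green",212,179),("red",237,177),("blue",263,176),("yellow",289,174))},
"scene":{k:(u-12,v-12,u+12,v+12) for k,u,v in(("green",236,203),("red",249,189),("blue",260,176),("yellow",271,164))}}
for n in B:
    c=ctrl.camera(n);P={}
    for k,(uv,st) in caps(c,B[n]).items():
        P[k]=ray(c,*uv,.059 if n=="top" else .057);print(n,k,uv.round(1),st,P[k].round(4))
    ks=list(P);print([np.linalg.norm(P[a]-P[b]).round(4) for a,b in zip(ks,ks[1:])])
im=c=ctrl.camera("top");im=im["pixels"][150:210,180:370,::-1]
cv2.imwrite("pics/crop.png",cv2.resize(im,None,fx=4,fy=4,interpolation=cv2.INTER_CUBIC))
E
```

```text
top green [211.1 178.9] [ 13  13 138] [0.4863 0.0327 0.059 ]
top red [236.7 177.1] [ 14  15 168] [ 0.4905 -0.0281  0.059 ]
top blue [262.4 175.4] [ 14  14 158] [ 0.4944 -0.0894  0.059 ]
top yellow [287.9 173.8] [ 15  15 174] [ 0.4981 -0.1503  0.059 ]
[np.float64(0.061), np.float64(0.0614), np.float64(0.0609)]
scene green [236.1 203.4] [ 12  12 110] [0.4842 0.038  0.057 ]
scene red [248.4 188.9] [ 12  13 127] [ 0.4897 -0.0241  0.057 ]
scene blue [260.1 176.1] [ 11  11 103] [ 0.4924 -0.0844  0.057 ]
scene yellow [270.7 163.5] [ 12  12 113] [ 0.4977 -0.1467  0.057 ]
[np.float64(0.0624), np.float64(0.0604), np.float64(0.0625)]
```

View pics/crop.png

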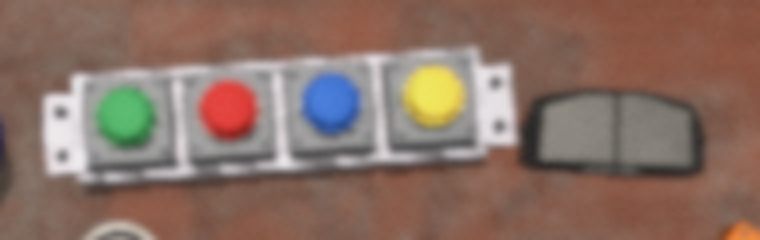

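The crop confirms it: blue is third and yellow fourth in the rack, both in grey housings. The spacing of about 61 mm matches the bays. The orange and turquoise parts are outside the rack. Next I'll go above blue with the gripper shut.

move_arm --plan '[0.69, 0.94, 0, 0, 0, 0, 1.38, 1.87, 0, 0, 0, 0, 2.08, 2.81, 0, 0, 0, 0, 2.77, 3.74, -0.2, 0, 0, 0, 3.46, 4.68, -0.4, 0, 0, 0, 4.15, 5.62, -0.6, 0, 0, 0, 4.84, 6.55, -0.8, 0, 0, 0, 5.54, 7.49, -1.0, 0, 0, 0, 6.23, 8.42, -1.2, 0, 0, 0, 6.92, 9.36, -1.4, 0, 0, 0]' --grip 0

```text
time_s: 1.5
eef_pos: [0.4948, -0.0861, 0.1612]
eef_rot: [0.0, 0.992, 0.13, 0.0]
wrist_force: [0.8, -1.0, 0.7]
opening: 0.002
grasp_force: 0.0
```

move_arm --plan '[0, 0, 0, 0, 0, 0, 0, 0, 0, 0, 0, 0]'

```text
time_s: 1.75
eef_pos: [0.4935, -0.0876, 0.1611]
eef_rot: [0.0, 0.991, 0.13, -0.0]
wrist_force: [0.4, -0.9, 0.2]
opening: 0.004
grasp_force: 0.0
```

```bash
python3 - <<'E'
from h import *
c=ctrl.camera("wrist");save(c,"w1.png");print(c["origin"],c["attitude"],c["fx"])
B={k:(0,0,512,384) for k in HUE}
for k,(uv,st) in caps(c,B).items(): print(k,uv.round(1),st,ray(c,*uv,.060).round(4))
o=ctrl.get_obs();print(o["time_s"],o["eef_pos"],o["eef_rot"],o["wrist_force"],o["opening"],o["q"])
E
```

```text
[ 0.55990309 -0.06988663  0.3035976 ] [ 0.1075001   0.78580425 -0.60330243 -0.08355592] 273.8459387125654
green [125.7 162.7] [  42   39 1277] [0.4913 0.0307 0.06  ]
red [486.7  67.9] [  70   84 1708] [ 0.6457 -0.2442  0.06  ]
blue [ 30.6 126. ] [  72   75 3180] [0.502  0.1147 0.06  ]
yellow [317.5 199.5] [  39   38 1138] [ 0.503  -0.1464  0.06  ]
1.8 [ 0.49340045 -0.08830062  0.16132719] [ 1.32089874e-04  9.91596103e-01  1.29372056e-01 -1.52442546e-04] [-0.23116861 -0.40720225 -0.15002275] 0.0003816544970023801 [-4.14073932e-01  9.30688672e-02  1.85601789e+00 -4.12998814e-04
  1.19263014e+00  8.97403525e-01]
```

View pics/w1.png

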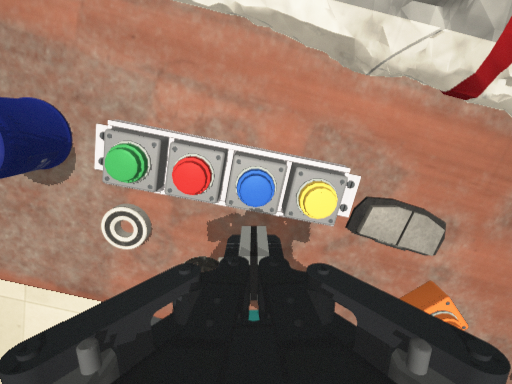

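The wrist view shows blue at (256,187), red (192,175), yellow (317,200) and green (126,163), with the shut fingers just before blue. The views agree to within about 5 mm, and their side-visibility biases point opposite ways. Taking the mean gives blue (0.4965,-0.088), yellow (0.500,-0.148) and green (0.489,0.0325). Next I press blue gently.

move_arm --plan '[0.05, 0, -0.8, 0, 0, 0, 0.05, 0, -1.5, 0, 0, 0, 0.05, 0, -1.85, 0, 0, 0, 0.05, 0, -2.0, 0, 0, 0, 0.05, 0, -2.06, 0, 0, 0, 0.05, 0, -2.12, 0, 0, 0, 0.05, 0, -2.18, 0, 0, 0, 0.05, 0, -2.18, 0, 0, 0, 0.05, 0, -2.18, 0, 0, 0]'

```text
time_s: 2.92
eef_pos: [0.4969, -0.088, 0.0528]
eef_rot: [0.0, 0.992, 0.13, 0.001]
wrist_force: [-0.2, -2.1, 2.8]
opening: 0.003
grasp_force: 1.3
```

move_arm --plan '[0, 0, -0.04, 0, 0, 0, 0, 0, -0.08, 0, 0, 0, 0, 0, -0.08, 0, 0, 0, 0, 0, -0.08, 0, 0, 0]'

```text
time_s: 3.42
eef_pos: [0.497, -0.088, 0.049]
eef_rot: [0.0, 0.992, 0.13, 0.001]
wrist_force: [-0.0, -1.7, 7.8]
opening: 0.001
grasp_force: 4.0
```

7.8 N at 12 mm means blue is fully in. I'll retract and go to yellow.

move_arm --plan '[0, 0, 0.2, 0, 0, 0, 0, 0, 0.9, 0, 0, 0, 0, 0, 1.2, 0, 0, 0, 0.06, -0.9, 1.2, 0, 0, 0, 0.06, -1.2, 1.2, 0, 0, 0, 0.06, -1.2, 1.2, 0, 0, 0, 0.06, -1.2, 1.2, 0, 0, 0]'

```text
time_s: 4.3
eef_pos: [0.4986, -0.1466, 0.1076]
eef_rot: [-0.001, 0.992, 0.13, -0.001]
wrist_force: [-0.6, 0.6, -0.3]
opening: -0.0
grasp_force: 0.0
```

```bash
python3 - <<'E'
from h import *
c=ctrl.camera("wrist");save(c,"w2.png")
o=ctrl.get_obs();print(o["eef_pos"],o["wrist_force"])
E
```

```text
[ 0.49871961 -0.14653644  0.10771503] [ 0.55887239 -0.24611932 -0.25089607]
```

View pics/w2.png

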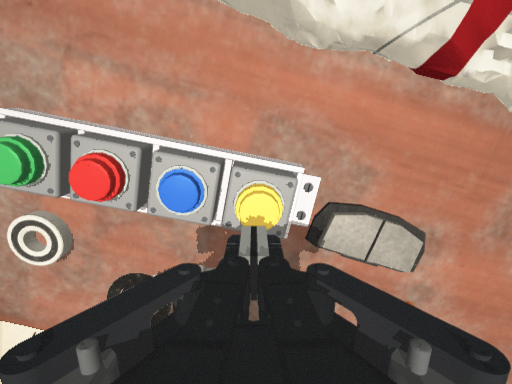

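Blue (181,190) now sits low beside red (97,176), which is still out. Yellow (258,205) is right below and ahead of the fingertips (255,228). Press it with a 1–2 mm trim.

move_arm --plan '[0.03, -0.03, -0.5, 0, 0, 0, 0.03, -0.03, -0.8, 0, 0, 0, 0.03, -0.03, -0.95, 0, 0, 0, 0.03, -0.03, -1.03, 0, 0, 0, 0.03, -0.03, -1.1, 0, 0, 0, 0.03, -0.03, -1.15, 0, 0, 0, 0.03, -0.03, -1.18, 0, 0, 0, 0.03, -0.03, -1.18, 0, 0, 0, 0.03, -0.03, -1.18, 0, 0, 0]'

```text
time_s: 5.48
eef_pos: [0.501, -0.1492, 0.0499]
eef_rot: [0.0, 0.992, 0.13, 0.0]
wrist_force: [-2.3, 2.9, 6.2]
opening: 0.002
grasp_force: 3.1
```

move_arm --plan '[0.03, -0.03, -0.02, 0, 0, 0, 0, 0, -0.02, 0, 0, 0, 0, 0, -0.02, 0, 0, 0]'

```text
time_s: 5.85
eef_pos: [0.502, -0.1502, 0.0495]
eef_rot: [0.001, 0.992, 0.13, 0.001]
wrist_force: [-0.9, 0.8, 7.3]
opening: -0.002
grasp_force: 3.4
```

7.3 N with the pad's top 11.5 mm below its start: yellow is in. Now I go high over red to green.

move_arm --plan '[0, 0, 0.2, 0, 0, 0, 0, 0, 0.9, 0, 0, 0, 0, 0, 1.3, 0, 0, 0, -0.06, 0.9, 1.3, 0, 0, 0, -0.12, 1.8, 1.3, 0, 0, 0, -0.18, 2.7, 1.3, 0, 0, 0, -0.24, 3.64, 1.3, 0, 0, 0, -0.24, 3.64, 1.2, 0, 0, 0, -0.24, 3.64, 1.2, 0, 0, 0, -0.24, 3.64, 1.2, 0, 0, 0]'

```text
time_s: 7.1
eef_pos: [0.489, 0.0317, 0.1084]
eef_rot: [0.0, 0.992, 0.129, 0.0]
wrist_force: [0.1, 0.1, -0.2]
opening: 0.001
grasp_force: 0.0
```

```bash
python3 - <<'E'
from h import *
c=ctrl.camera("wrist");save(c,"w3.png")
o=ctrl.get_obs();print(o["eef_pos"],o["wrist_force"])
E
```

```text
[0.48906592 0.03160647 0.10844096] [-1.00091497 -0.59191575 -0.1478412 ]
```

View pics/w3.png

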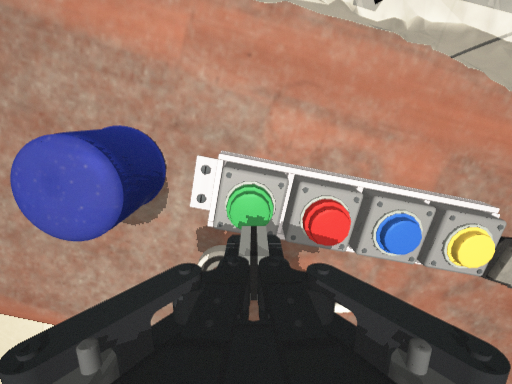

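Blue (398,233) and yellow (470,247) are both low, and red (327,222) is still out. Green (250,205) lies about 3 mm left of the fingertip line (255). The filter is well to the left of the gripper. I trim +2.5 mm in y and press.

move_arm --plan '[0.02, 0.05, -0.5, 0, 0, 0, 0.02, 0.05, -0.8, 0, 0, 0, 0.02, 0.05, -0.95, 0, 0, 0, 0.02, 0.05, -1.03, 0, 0, 0, 0.02, 0.05, -1.1, 0, 0, 0, 0.02, 0.05, -1.15, 0, 0, 0, 0.02, 0.05, -1.19, 0, 0, 0, 0.02, 0.05, -1.2, 0, 0, 0, 0.02, 0.05, -1.2, 0, 0, 0]'

```text
time_s: 8.28
eef_pos: [0.49, 0.0351, 0.0489]
eef_rot: [0.0, 0.992, 0.13, 0.0]
wrist_force: [-3.6, -1.6, 8.1]
opening: 0.001
grasp_force: 4.0
```

8.1 N at 12 mm: green is in. I'll retract well clear.

move_arm --plan '[0, 0, 0.2, 0, 0, 0, 0, 0, 1.0, 0, 0, 0, 0, 0, 1.8, 0, 0, 0, 0, 0, 2.6, 0, 0, 0, -0.6, -0.4, 3.2, 0, 0, 0, -1.2, -0.8, 3.4, 0, 0, 0, -1.2, -0.8, 3.4, 0, 0, 0, -1.2, -0.8, 3.4, 0, 0, 0]'

```text
time_s: 9.28
eef_pos: [0.4302, -0.0045, 0.2185]
eef_rot: [-0.0, 0.992, 0.129, 0.001]
wrist_force: [-0.3, 0.0, -0.8]
opening: -0.002
grasp_force: 0.0
```

```bash
python3 - <<'E'
from h import *
c=ctrl.camera("wrist");save(c,"w4.png");c=ctrl.camera("top");save(c,"t4.png")
o=ctrl.get_obs();print(o["time_s"],o["eef_pos"],o["wrist_force"])
E
```

```text
9.375 [ 0.43010862 -0.0042987   0.21797222] [ 0.20465616 -0.25593919  0.02384539]
```

View pics/w4.png

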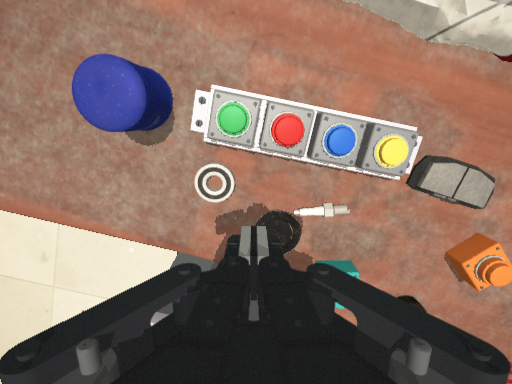

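Green (233,119), blue (341,140) and yellow (393,151) are in, and red (288,130) is out. All modules are seated, the parts lie where they were, and the arm is clear.

```bash
python3 -c "
from bench import ctrl
print(ctrl.hand_in())"
```

```text
the job is handed in; nothing more can be done
None
```

I pressed blue, then yellow, then green fully in, using about 8 N each; red is still out, nothing else was moved, the arm is clear, and the job is handed in at about 9.4 s.

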